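Set the target and hold the laser shutter open at its mark

ROBOT

A 6-joint arm with a two-finger parallel gripper is mounted at the origin on a cart in front of the work surface, level with it; the furniture and walls round the work are solid. World frame = base frame: x ahead of the robot, y to its left, z up, the work surface at z = 0. Lengths are in m, angles in rad, forces in N, time in s.
With the tool pointing down it reaches from about 0.35 to 0.875 m from the base axis. Payload 4.2 kg.
Tool frame: the origin (TCP) lies midway between the tips of the shut fingers; the grasp point (between the pads) lies 19 mm behind it (bot.hold_point_z is the distance from the TCP to the grasp point, in m); z points along the fingers, y is the line along which they close (so a half turn about z gives the same grasp; the last joint's range is limited). The gripper opens to 87 mm and grips with 3 to 60 N. Pads are 19 mm wide; open, the fingers measure 117 mm over their backs; the gripper's body (75 mm by 190 mm) begins 51 mm behind the grasp point.
Start: joints at [-0.893, 0.385, 0.008, 0, -1.194, -0.259], TCP at [0.254, -0.571, 0.223] pointing down, gripper open.
Joint ranges: [-3.14, 3.14], [-1.21, 2.06], [-1.07, 1.41], [-3.16, 2.05], [-2.99, -0.16], [-3.1, 3.1]. Speed limits (rad/s): [2.79, 2.79, 3.14, 3.14, 3.14, 3.14].

INTERFACE

Orientations are given as a rotation vector (axis times angle).
In Python, from workcell import bot, optics gives the robot as it stands (bot), with the cameras (optics).
- The arm moves only by the tool jog_arm, called after ">>>" in YAML: its name, and indented under it one key for each argument. Schema: {"type":"object","properties":{"ticks":{"type":"array","items":{"type":"object","properties":{"xyz":{"type":"array","items":{"type":"number"},"minItems":3,"maxItems":3},"rotvec":{"type":"array","items":{"type":"number"},"minItems":3,"maxItems":3}},"additionalProperties":false},"minItems":1,"maxItems":10},"finger_gap":{"type":"number"},"only":{"type":"string"},"quiet":{"type":"boolean"},"lines":{"type":"string"}},"required":["ticks"],"additionalProperties":false}. ticks is a list of rows, 1 to 10 of them, each an object with the fields xyz (a list: dx, dy, dz in a scale on which 1.0 is 0.75 m), rotvec (a list: a rotation vector rx, ry, rz in a scale on which 1.0 is pi/2 rad); a field left out counts as zero; each row is the pose to reach, as a shift and turn from the pose commanded when the call began, along the tool's axes at that moment; what a row does not reach only later rows make up. A row lasts 1/12 s, in which the tool goes at most 0.0417 m and 0.125 rad, less where a joint would pass 70% of its speed; a pose out of reach is approached as far as the arm can. finger_gap is the finger opening in m, set as the call begins (left out keeps the last). The fingers move at their own pace and stop on an object; the grip force is fixed at half the most. Time passes only in rows, so rows that do not move let the fingers close. The tool returns the time, the measured TCP pose, the force, the opening and the grip force at its end. only (a regular expression) keeps the lines of the reply that match it, lines (a string "A,B") keeps lines A to B, and quiet returns only ok. Input that does not fit is refused with a message, and nothing moves.
- bot.get_state(): the state, without advancing time (a new reading comes with each control period).
- optics.grab_frame(name): name is "side" or "top" or "wrist"; returns a dict with "img" (420x560x3 uint8, red, green, blue), "mtx" (3x3 intrinsics, pixels), "cam_to_world" (4x4, takes a point from camera to world coordinates). Camera axes: x right, y up, looking along -z (the intrinsics and any distortion apply to the point x, -y, -z); pixel columns grow to the right and rows downward; lengths in m; the calibration is good to about 2 mm. A picture is of the moment at which its call begins. There is no depth.
- bot.job_done(): hands the job in; it is judged then, once.
The state is a dict: "time_s": time; "joints": joint angles; "joint_vel": joint speeds; "tau": joint torques, N m; "tcp_pos": TCP position; "tcp_rot": TCP orientation; "force": force on the tool from outside, world axes, zero at the start; "torque": the same for the moment, N m; "grip_width": finger opening in m; "gripper_force": force on a finger pad.
Only numpy, scipy, OpenCV 4.12 (cv2) and the standard library are available. Lean on these libraries where they do the work, as an engineer would, in place of code of your own. Each camera call takes 0.05 s, during which the arm holds its last target. There are 200 camera calls.

TASK

Set up the laser check: without lifting or tipping it, slide the lime-green target block sideways along the desk from its white parking corners into the yellow corners in front of the laser box, centred and square with them, and let go of it. Only then take the orange post on top of the box, pull it against its spring along the slot until its white pointer stands at the red mark, and finish while still holding it steady there (it snaps shut if released). Leave the string reel, tape measure, mug and the other things where they are.

Things in the scene. Friction and masses are not known exactly. Their poses are not given: they have to be found in the camera images.
- target: loose lime-green plastic laser target block, about 60 to 115 g, 42 mm high: foot 50 mm (own x) x 70 mm (own y) x 12 mm high, raised block above it 44 x 50 mm; origin at the centre of its underside. It starts in the left or the right white parking corners, own x within 0.2 rad of the box's -x axis (front and back count alike)
- test_place: yellow corner marks on a flat black strip lying fixed on the desk in front of the laser box (strip 324 mm long, 1 mm thick, no obstacle; white parking corners near both its ends), 62 mm (own x) by 82 mm (own y); origin at their centre on the desk; axes parallel to the box's. The target belongs here, its 50 mm side along own x
- laser_box: fixed grey laser box, 64 x 136 mm at its foot and 80 mm high, black round aperture facing its own -x (toward the robot); its front face is 30 mm from its centre; origin at the centre of its underside, own y along the slot in its top. A 12 mm high steel strip and then the printer's front (183 mm high) stand close behind it
- shutter (a joint): travel of the spring-return shutter slide on top of the box, m: 0 = shut (its start), grows as the post is pulled along the box's own +y (to the robot's left), stop at 0.066. The spring pulls it shut with 4.2 N + 120 N/m x travel (about 10 N at 0.05)
- post (a point): grip point on the orange upright round post of the shutter slide, 16 mm diameter, on its axis; the post reaches from the box's top (z = 80 mm) up to z = 130 mm, this point is at z = 112 mm. At its foot is a black carriage, 18 x 24 mm, and a steel collar, 18 mm diameter, up to z = 90 mm. At least 60 mm free between the post's axis and the printer
- pointer (a point): tip of the white pointer bar on the front of the slide's carriage, over the front edge of the box's top; it moves with the post and has the same place along the box's own y
- red_mark: fixed red clip, 10 mm wide, on the front edge of the box's top, standing up 3 mm over the top and reaching down the front; origin at its middle on the level of the top. The pointer must stand level with its middle along the box's own y; it asks for 0.030 to 0.052 m of travel
- reel: loose string-line reel, turquoise with a black top, 60 mm diameter, 26 mm high, in the white parking corners on the other side; leave alone. Origin at the centre of its underside
- tape: loose yellow tape measure, 66 x 78 x 40 mm, left of the work; leave alone. Origin under its centre
- mug: loose speckled mug, 94 mm high, at the left behind the tape measure; leave alone. Origin under its middle
- brass_padlock: loose brass padlock lying flat, 57 x 38 x 18 mm, at the left front; leave alone. Origin under its centre
- bottle: loose white squeeze bottle, 68 mm diameter, 197 mm high, far left; leave alone. Origin under its centre
- tape_roll: loose roll of white packing tape lying flat, 110 mm diameter, 48 mm high, at the far right; leave alone. Origin under its centre

How it is judged:
On the way, in this order (a step that is already met when the one before it is completed fails the run):
1. the target stands released in the yellow corners, centre within 10 mm and square within 0.14 rad, with the shutter still shut (horizontal distance between target and test_place below 0.01 m and angle between the x axis of target and the x axis of test_place, either way round below 0.14 rad and contact force between the fingers and target below 0.05 N and linear speed of target below 0.01 m/s and value of joint shutter below 0.004 m), for 0.2 s.
2. the shutter's pointer is at the red mark, within 5 mm, gripped by the fingers (y of pointer in the frame of red_mark between -0.005 and 0.005 m and contact force between the fingers and shutter above 2 N), for 0.2 s.
At the end, for the whole second after the job is handed in: the fingers hold the shutter slide (over 2 N) at rest with its pointer within 5 mm of the red mark along the slot, and the target stands flat on the desk at rest, its centre within 10 mm of the yellow corners' centre and square to them within 0.14 rad (8 degrees) (all of step 2 and velocity of joint shutter between -0.01 and 0.01 m/s and horizontal distance between target and test_place below 0.01 m and angle between the x axis of target and the x axis of test_place, either way round below 0.14 rad and angle between target's own z axis and vertical below 0.1 rad and height (world z) of target below 0.004 m and linear speed of target below 0.01 m/s); the arm keeps its last pose, push and grip.
It fails at once if the target is lifted more than 8 mm off the desk (height (world z) of target above 0.008 m).
It fails at once if the target is tipped by more than 0.25 rad (angle between target's own z axis and vertical above 0.25 rad).
It fails at once if the shutter is opened while the target is not in the yellow corners (value of joint shutter above 0.01 m and horizontal distance between target and test_place above 0.015 m).
It fails at once if the reel, tape measure, mug, padlock, bottle or tape roll is shifted by more than 20 mm (distance of any of reel, tape, mug, brass_padlock, bottle, tape_roll from where it was at the start of the episode above 0.02 m).
It also fails if it takes over 42 s, if anything falls off the work surface, if the arm or the gripper's body presses on something with over 40 N, if the wrist force passes 120 N, or if a joint passes its speed limit or range.

## Working session

There is one attempt and no reset: what is moved stays moved. The work goes in short steps, Python scripts to look and compute and a tool call to move; the robot and the scene stay as the last step left them, time stands still between calls to the robot, and variables do not carry over. Pictures are saved under pics/ and viewed, at most 13 in all, crops included, and the job is handed in when it is done.

```bash
ls; mkdir -p pics
```

Run:
```python
from workcell import bot, optics
import cv2,numpy as np
s=bot.get_state();print(s["time_s"],s["tcp_pos"],s["tcp_rot"],s["grip_width"],bot.hold_point_z)
for n in("top","side"):
    f=optics.grab_frame(n);cv2.imwrite(f"pics/{n}0.png",f["img"][...,::-1]);np.savez(f"pics/{n}0.npz",**f);print(n,f.keys(),f["mtx"].round(1).tolist(),f["cam_to_world"].round(3).tolist())
```

```text
pics
workcell.py
0.0 [ 0.25392813 -0.57041393  0.22145847] [ 0.65264608 -3.07252805 -0.00335848] 0.08706208117820677 0.0187
top dict_keys(['img', 'mtx', 'cam_to_world']) [[389.2, 0.0, 276.9], [0.0, 389.2, 206.1], [0.0, 0.0, 1.0]] [[0.011, 0.995, -0.103, 0.369], [-1.0, 0.01, -0.01, 0.185], [-0.009, 0.103, 0.995, 1.271], [0.0, 0.0, 0.0, 1.0]]
side dict_keys(['img', 'mtx', 'cam_to_world']) [[499.0, 0.0, 284.7], [0.0, 499.0, 215.2], [0.0, 0.0, 1.0]] [[-0.967, 0.155, -0.202, 0.261], [-0.253, -0.651, 0.716, 1.139], [-0.021, 0.743, 0.669, 0.973], [0.0, 0.0, 0.0, 1.0]]
```

View pics/top0.png

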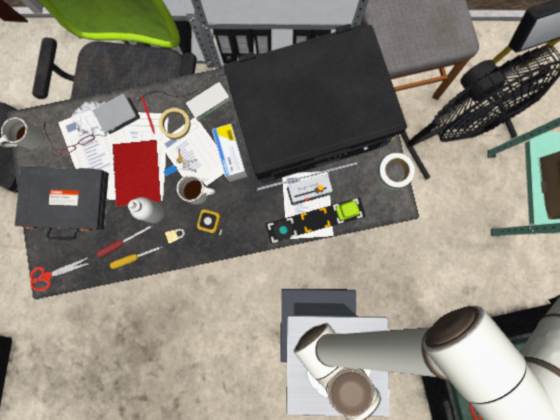

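View pics/side0.png

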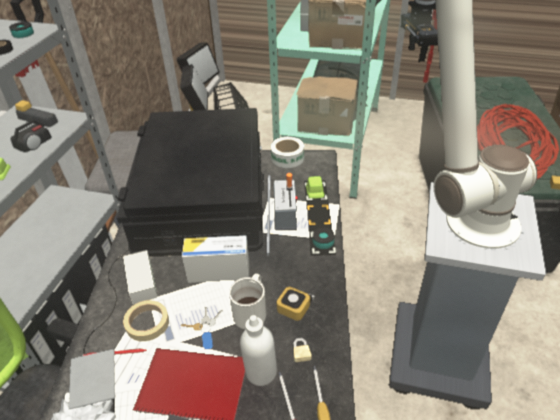

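The top view shows the strip from (268,230) to (362,210). The lime target is at its right end (348,210), the yellow corners at about (317,219), the reel at (283,230), the box at (308,190), the orange post at about (321,188) and the red mark at about (305,199). In the side view the target is at (316,188) and the post at (290,180).

Create h.py:
```python
import numpy as np,cv2
from workcell import bot, optics
from scipy.spatial.transform import Rotation as R
def ray(f,uv):
    uv=np.atleast_2d(np.asarray(uv,float));d=np.c_[(uv-f["mtx"][:2,2])/[f["mtx"][0,0],f["mtx"][1,1]],np.ones(len(uv))]*[1,-1,-1]
    T=f["cam_to_world"];return T[:3,3],d@T[:3,:3].T
def plane(f,uv,z):
    o,d=ray(f,uv);return o+d*((z-o[2])/d[:,2])[:,None]
def proj(f,p):
    T=f["cam_to_world"];q=(np.atleast_2d(p)-T[:3,3])@T[:3,:3]*[1,-1,-1];q=q/q[:,2:];return (q@f["mtx"].T)[:,:2]
def tri(fs,uvs):
    A=0;b=0
    for f,uv in zip(fs,uvs):
        o,d=ray(f,uv);d=d[0]/np.linalg.norm(d[0]);P=np.eye(3)-np.outer(d,d);A=A+P;b=b+P@o
    return np.linalg.solve(A,b)
RG=dict(lime=((35,120,80),(50,255,255)),yellow=((18,120,110),(32,255,255)),orange=((6,150,120),(17,255,255)),red=((0,150,90),(5,255,255)),red2=((174,150,90),(180,255,255)))
def mask(f,c):
    return cv2.inRange(cv2.cvtColor(np.ascontiguousarray(f["img"]),cv2.COLOR_RGB2HSV),*RG[c])
def blobs(f,c,amin=4,roi=None):
    m=mask(f,c)
    if roi: k=np.zeros_like(m);k[roi[1]:roi[3],roi[0]:roi[2]]=255;m&=k
    n,l,s,ce=cv2.connectedComponentsWithStats(m)
    return [(s[i].tolist(),ce[i].round(1).tolist()) for i in range(1,n) if s[i,4]>=amin]
def tool(dw):  # world shift to tool axes
    return R.from_rotvec(bot.get_state()["tcp_rot"]).inv().apply(dw).round(4)
```

Run:
```python
from h import *
t=dict(np.load("pics/top0.npz"));s=dict(np.load("pics/side0.npz"))
for c in RG:
    for f,roi in((t,(260,170,375,245)),(s,(260,160,350,260))):
        print(c,[(b,plane(f,b[1],{'lime':.04,'yellow':.001,'orange':.11}.get(c,.08))[0].round(3).tolist()) for b in blobs(f,c,3,roi)])
print(plane(t,[[268,230],[362,210]],0).round(3))
print(R.from_rotvec(bot.get_state()["tcp_rot"]).as_matrix().round(3))
```

```text
lime [(([336, 201, 24, 19, 338], [347.3, 209.9]), [0.487, -0.026, 0.04])]
lime [(([307, 177, 17, 21, 301], [314.8, 187.3]), [0.486, -0.0, 0.04])]
yellow [(([318, 185, 5, 5, 17], [320.2, 187.3]), [0.564, 0.056, 0.001]), (([320, 208, 7, 6, 25], [323.4, 209.8]), [0.49, 0.045, 0.001]), (([301, 213, 6, 7, 25], [302.9, 215.5]), [0.471, 0.112, 0.001]), (([324, 220, 7, 7, 26], [327.5, 223.6]), [0.445, 0.032, 0.001]), (([304, 227, 8, 6, 26], [307.0, 229.6]), [0.425, 0.099, 0.001])]
yellow [(([307, 205, 7, 5, 24], [309.6, 206.5]), [0.492, 0.045, 0.001]), (([322, 204, 6, 6, 22], [325.1, 205.7]), [0.448, 0.03, 0.001]), (([324, 219, 7, 6, 24], [327.2, 222.2]), [0.428, 0.1, 0.001]), (([309, 220, 7, 5, 25], [311.4, 222.6]), [0.472, 0.112, 0.001])]
orange [(([318, 188, 6, 3, 7], [320.1, 189.4]), [0.541, 0.067, 0.11])]
orange [(([287, 173, 5, 13, 49], [289.0, 178.4]), [0.548, 0.063, 0.11])]
red [(([305, 198, 4, 2, 5], [306.6, 198.8]), [0.516, 0.105, 0.08])]
red []
red2 []
red2 []
[[ 0.422  0.226  0.   ]
 [ 0.491 -0.081  0.   ]]
[[-0.914 -0.407 -0.001]
 [-0.407  0.914  0.002]
 [ 0.     0.002 -1.   ]]
```

Units first: shifts go in shares of 0.75 m and turns go in shares of pi/2 rad. So 0.445 m / 0.75 = 0.5933, -0.03 m / 0.75 = -0.04, 0.15 rad / 1.5708 = 0.0955.

>>> jog_arm:
  ticks:
    - {"xyz": [-0.5333, 0.5933, -0.04], "rotvec": [0, 0, 0.0955]}
    - {"xyz": [-0.5333, 0.5933, -0.04], "rotvec": [0, 0, 0.0955]}
    - {"xyz": [-0.5333, 0.5933, -0.04], "rotvec": [0, 0, 0.0955]}
    - {"xyz": [-0.5333, 0.5933, -0.04], "rotvec": [0, 0, 0.0955]}
    - {"xyz": [-0.5333, 0.5933, -0.04], "rotvec": [0, 0, 0.0955]}
    - {"xyz": [-0.5333, 0.5933, -0.04], "rotvec": [0, 0, 0.0955]}
    - {"xyz": [-0.5333, 0.5933, -0.04], "rotvec": [0, 0, 0.0955]}
    - {"xyz": [-0.5333, 0.5933, -0.04], "rotvec": [0, 0, 0.0955]}
    - {"xyz": [-0.5333, 0.5933, -0.04], "rotvec": [0, 0, 0.0955]}
    - {"xyz": [-0.5333, 0.5933, -0.04], "rotvec": [0, 0, 0.0955]}
  finger_gap: 0.087

```text
time_s: 0.93
tcp_pos: [0.3821, -0.1735, 0.2434]
tcp_rot: [-0.42, 3.113, 0.0]
force: [1.7, 0.4, -0.1]
grip_width: 0.087
gripper_force: 0.0
```

Run:
```python
from h import *
print(bot.get_state()["tcp_pos"],tool(np.array([.44,0,.25])-bot.get_state()["tcp_pos"]))
```

```text
[ 0.38210859 -0.17354856  0.24343116] [-0.1019  0.152  -0.0065]
```

Scaled: 0.15 m / 0.75 = 0.2, -0.1 m / 0.75 = -0.1333.

>>> jog_arm:
  ticks:
    - {"xyz": [-0.1333, 0.2, 0]}
    - {"xyz": [-0.1333, 0.2, 0]}
    - {"xyz": [-0.1333, 0.2, 0]}
    - {"xyz": [-0.1333, 0.2, 0]}
    - {"xyz": [-0.1333, 0.2, 0]}
    - {"xyz": [-0.1333, 0.2, 0]}
    - {"xyz": [-0.1333, 0.2, 0]}

```text
time_s: 1.52
tcp_pos: [0.4386, -0.0037, 0.2429]
tcp_rot: [0.424, -3.111, 0.0]
force: [-0.4, -0.8, -0.0]
grip_width: 0.0871
gripper_force: 0.0
```

Run:
```python
from h import *
print(bot.get_state()["tcp_pos"])
f=optics.grab_frame("wrist");cv2.imwrite("pics/w1.png",f["img"][...,::-1]);np.savez("pics/w1.npz",**f)
print(f["mtx"].round(1).tolist(),f["cam_to_world"].round(3).tolist())
for c in RG: print(c,blobs(f,c,15))
```

```text
[ 0.43860213 -0.00370809  0.24288938]
[[316.0, 0.0, 278.4], [0.0, 316.0, 212.4], [0.0, 0.0, 1.0]] [[-0.269, -0.935, -0.233, 0.376], [0.963, -0.261, -0.065, -0.022], [-0.0, -0.242, 0.97, 0.407], [0.0, 0.0, 0.0, 1.0]]
lime [([218, 199, 56, 44, 2074], [246.1, 219.7])]
yellow [([298, 192, 16, 16, 139], [303.4, 198.0]), ([347, 192, 16, 15, 146], [356.4, 197.2]), ([298, 225, 15, 14, 126], [303.0, 233.2]), ([345, 224, 16, 15, 124], [354.8, 232.6]), ([81, 250, 18, 56, 275], [89.4, 277.7]), ([459, 250, 17, 26, 145], [467.0, 261.4]), ([458, 280, 18, 26, 121], [467.8, 297.1]), ([252, 315, 308, 15, 3343], [421.8, 323.7])]
orange [([309, 304, 14, 16, 178], [315.6, 312.0])]
red []
red2 []
```

View pics/w1.png

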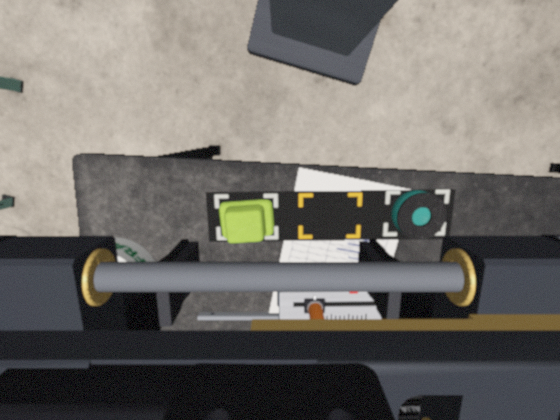

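The wrist view shows the target at (246,220), the four yellow corners spanning about (298–363, 192–239), the reel at (420,213), the post at (316,310) and the red mark near (352,292).

Run:
```python
from h import *
f=dict(np.load("pics/w1.npz"))
m=mask(f,"yellow");m[:185]=0;m[245:]=0;m[:,:290]=0;m[:,370:]=0
p=plane(f,np.argwhere(m)[:,::-1],.001)[:,:2].astype(np.float32)
r=cv2.minAreaRect(p);print("yellow",r)
img=f["img"][185:255,200:300];cv2.imwrite("pics/w1c.png",cv2.resize(img,None,fx=8,fy=8,interpolation=cv2.INTER_CUBIC)[...,::-1])
hsv=cv2.cvtColor(f["img"],cv2.COLOR_RGB2HSV);L=mask(f,"lime")>0
print(np.percentile(hsv[L][:,2],[5,25,50,75,95]))
for th in(0,150,190,210):
  q=np.argwhere(L&(hsv[...,2]>th))[:,::-1]
  if len(q)>50: print(th,len(q),cv2.minAreaRect(plane(f,q,.042)[:,:2].astype(np.float32)))
```

```text
yellow ((0.458894819021225, 0.0712001696228981), (0.0629853680729866, 0.08452072739601135), 15.585481643676758)
[147.   182.25 207.   210.   212.  ]
0 2074 ((0.4838283956050873, -0.03187120705842972), (0.051991190761327744, 0.06482036411762238), 19.744308471679688)
150 1954 ((0.48436862230300903, -0.03173060715198517), (0.050880316644907, 0.0626392662525177), 19.74734878540039)
190 1458 ((0.4846634864807129, -0.03204726055264473), (0.048399489372968674, 0.059644974768161774), 19.904693603515625)
210 472 ((0.48578593134880066, -0.032351236790418625), (0.0430561862885952, 0.056419793516397476), 18.587068557739258)
```

View pics/w1c.png

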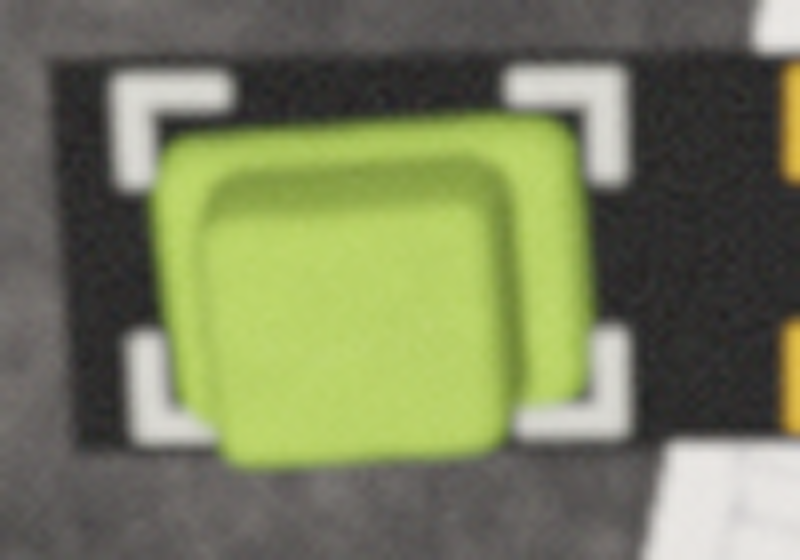

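The crop shows the target's top face, with corners at about (205,215), (490,203), (507,455) and (225,465), and its foot edges. It is turned a few degrees from the marks.

Run:
```python
from h import *
f=dict(np.load("pics/w1.npz"))
def px(a):return np.array(a)/8.+[199.5+.06,184.5+.06]
P=plane(f,px([[203,210],[492,200],[510,458],[222,468]]),.042);print(P.round(4).tolist(),P.mean(0).round(4))
e=lambda a,b:(np.linalg.norm(P[a]-P[b]).round(4))
print(e(0,1),e(1,2),e(2,3),e(3,0))
v=P[1]-P[0]+P[2]-P[3];print("yaw from y edge",np.arctan2(-v[0],v[1]));v=P[2]-P[1]+P[3]-P[0];print("yaw x",np.arctan2(v[1],v[0]))
F=plane(f,px([[152,135],[578,115],[595,402]]),.012);print(F.round(4).tolist(),((F[0]+F[2])/2).round(4),np.linalg.norm(F[1]-F[0]),np.linalg.norm(F[2]-F[1]),"yaw",np.arctan2(-(F[1]-F[0])[0],(F[1]-F[0])[1]))
```

```text
[[0.4785, -0.0596, 0.042], [0.4655, -0.0187, 0.042], [0.5038, -0.0057, 0.042], [0.5171, -0.0476, 0.042]] [ 0.4912 -0.0329  0.042 ]
0.0429 0.0404 0.0439 0.0405
yaw from y edge 0.3080879245864831
yaw x 0.314470169098407
[[0.4771, -0.0734, 0.012], [0.4557, -0.0088, 0.012], [0.5012, 0.0065, 0.012]] [ 0.4892 -0.0334  0.012 ] 0.06803414677012698 0.047993795829873585 yaw 0.3198064190126488
```

Run:
```python
from h import *
s=bot.get_state();print(s["tcp_pos"],tool(np.array([.490,-.033,.018])-s["tcp_pos"]))
```

```text
[ 0.43839624 -0.00451137  0.24299043] [-0.0425 -0.0412  0.2249]
```

Scaled: 0.17 m / 0.75 = 0.2267, 0.14 m / 0.75 = 0.1867, -0.045 rad / 1.5708 = -0.0286.

>>> jog_arm:
  ticks:
    - {"xyz": [-0.0567, -0.0547, 0.04], "rotvec": [0, 0, -0.0286]}
    - {"xyz": [-0.0567, -0.0547, 0.08], "rotvec": [0, 0, -0.0286]}
    - {"xyz": [-0.0567, -0.0547, 0.1333], "rotvec": [0, 0, -0.0286]}
    - {"xyz": [-0.0567, -0.0547, 0.1867], "rotvec": [0, 0, -0.0286]}
    - {"xyz": [-0.0567, -0.0547, 0.2267], "rotvec": [0, 0, -0.0286]}
    - {"xyz": [-0.0567, -0.0547, 0.2267], "rotvec": [0, 0, -0.0286]}
    - {"xyz": [-0.0567, -0.0547, 0.2267], "rotvec": [0, 0, -0.0286]}
    - {"xyz": [-0.0567, -0.0547, 0.2267], "rotvec": [0, 0, -0.0286]}

```text
time_s: 2.23
tcp_pos: [0.4922, -0.0331, 0.0753]
tcp_rot: [-0.49, 3.1, -0.001]
force: [-0.1, 0.3, 0.1]
grip_width: 0.0874
gripper_force: 0.0
```

Run:
```python
from h import *
s=bot.get_state();print(s["tcp_pos"],tool(np.array([.490,-.033,.018])-s["tcp_pos"]),s["force"])
```

```text
[ 0.49219032 -0.03314823  0.07527901] [0.0022 0.0009 0.0573] [-0.14263992  0.3147523   0.10310121]
```

Scaled: 0.056 m / 0.75 = 0.0747, 0.045 m / 0.75 = 0.06.

>>> jog_arm:
  ticks:
    - {"xyz": [0, 0, 0.0333]}
    - {"xyz": [0, 0, 0.06]}
    - {"xyz": [0, 0, 0.0747]}
    - {"xyz": [0, 0, 0.0747]}
    - {"xyz": [0, 0, 0.0747]}

```text
time_s: 2.65
tcp_pos: [0.4924, -0.0324, 0.0194]
tcp_rot: [-0.491, 3.099, -0.0]
force: [-0.1, 1.2, 0.4]
grip_width: 0.0875
gripper_force: 0.0
```

>>> jog_arm:
  ticks:
    - {}
    - {}
    - {}
    - {}
    - {}
    - {}
    - {}
  finger_gap: 0.045

```text
time_s: 3.23
tcp_pos: [0.4908, -0.0326, 0.0175]
tcp_rot: [-0.491, 3.103, -0.0]
force: [-0.3, -0.5, 0.2]
grip_width: 0.0499
gripper_force: 0.3
```

Run:
```python
from h import *
f=optics.grab_frame("wrist");cv2.imwrite("pics/w2.png",f["img"][...,::-1])
s=bot.get_state();print(s["tcp_pos"],s["force"],s["grip_width"],s["gripper_force"])
```

```text
[ 0.49080584 -0.03258799  0.01741255] [0.3905284  0.77025165 1.02131608] 0.04825626200918272 25.9192462451756
```

View pics/w2.png

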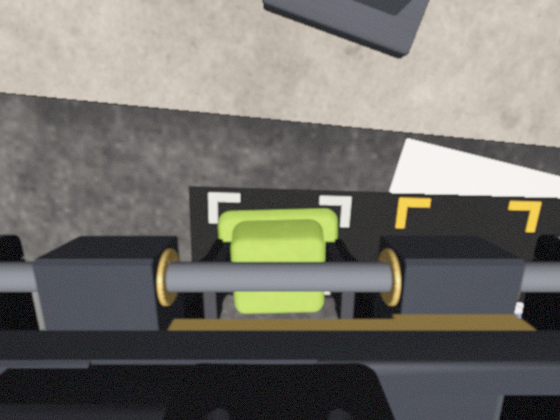

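Gripped: the fingers are on the raised block at (278,270), the foot is still on the strip, and the yellow corners are to the right at (400–540, 200). Now I'll slide it.

Run:
```python
from h import *
s=bot.get_state();print(tool(np.array([.459,.0712,s["tcp_pos"][2]])-s["tcp_pos"]),s["tcp_rot"])
```

```text
[-0.0018  0.1085 -0.    ] [ 4.91198358e-01 -3.10291703e+00  1.05455748e-04]
```

Scaled: 0.1085 m / 0.75 = 0.1447, 0.1 m / 0.75 = 0.1333, 0.042 rad / 1.5708 = 0.0267.

>>> jog_arm:
  ticks:
    - {"xyz": [0, 0.0107, 0]}
    - {"xyz": [0, 0.0267, 0], "rotvec": [0, 0, 0.0064]}
    - {"xyz": [0, 0.0453, 0], "rotvec": [0, 0, 0.0127]}
    - {"xyz": [-0.0013, 0.064, 0], "rotvec": [0, 0, 0.0191]}
    - {"xyz": [-0.0013, 0.0827, 0], "rotvec": [0, 0, 0.0255]}
    - {"xyz": [-0.0013, 0.1013, 0], "rotvec": [0, 0, 0.0267]}
    - {"xyz": [-0.0013, 0.12, 0], "rotvec": [0, 0, 0.0267]}
    - {"xyz": [-0.0027, 0.1333, 0], "rotvec": [0, 0, 0.0267]}
    - {"xyz": [-0.0027, 0.1447, 0], "rotvec": [0, 0, 0.0267]}
    - {"xyz": [-0.0027, 0.1447, 0], "rotvec": [0, 0, 0.0267]}

```text
time_s: 4.12
tcp_pos: [0.459, 0.0725, 0.0174]
tcp_rot: [-0.428, 3.112, 0.0]
force: [-1.1, 0.9, 0.6]
grip_width: 0.0479
gripper_force: 29.7
```

>>> jog_arm:
  ticks:
    - {}
    - {}

```text
time_s: 4.28
tcp_pos: [0.4594, 0.0713, 0.0174]
tcp_rot: [-0.425, 3.112, 0.0]
force: [-0.0, -0.3, 1.1]
grip_width: 0.0481
gripper_force: 29.7
```

Run:
```python
from h import *
f=optics.grab_frame("wrist");cv2.imwrite("pics/w3.png",f["img"][...,::-1]);np.savez("pics/w3.npz",**f)
s=bot.get_state();print(s["tcp_pos"],s["force"],s["grip_width"],s["gripper_force"],tool(np.array([.459,.0712,s["tcp_pos"][2]])-s["tcp_pos"]),s["tcp_rot"])
```

```text
[0.45943364 0.07110137 0.01743458] [-0.44934794 -0.0889368   0.40286432] 0.04808927018052262 29.686120175756514 [ 0.0004  0.0002 -0.    ] [-4.24843475e-01  3.11236601e+00  3.17838345e-04]
```

View pics/w3.png

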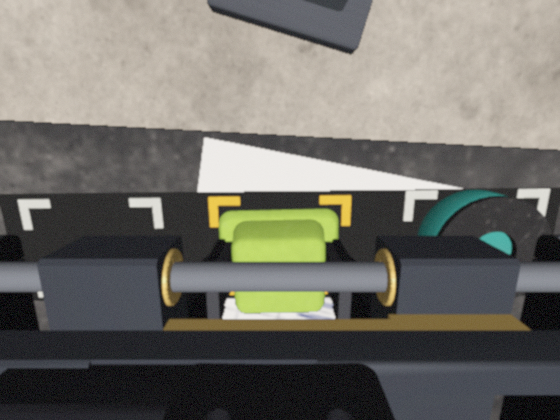

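The target sits between the yellow corners: corners at (208–352, 195), foot at 219–338. Now I'll release it and rise.

>>> jog_arm:
  ticks:
    - {}
    - {}
    - {}
    - {}
    - {}
    - {}
  finger_gap: 0.075

```text
time_s: 4.83
tcp_pos: [0.4592, 0.0711, 0.0174]
tcp_rot: [0.425, -3.113, 0.0]
force: [0.2, -0.4, -0.2]
grip_width: 0.0734
gripper_force: 0.0
```

>>> jog_arm:
  ticks:
    - {"xyz": [0, 0, -0.0267]}
    - {"xyz": [0, 0, -0.0667]}
    - {"xyz": [0, 0, -0.12]}
    - {"xyz": [0, 0, -0.1733]}
    - {"xyz": [0, 0, -0.2267]}
    - {"xyz": [-0.04, 0, -0.28]}
    - {"xyz": [-0.04, 0, -0.2933]}
    - {"xyz": [-0.04, 0, -0.2933]}
    - {"xyz": [-0.04, 0, -0.2933]}
    - {"xyz": [-0.04, 0, -0.2933]}

```text
time_s: 5.67
tcp_pos: [0.4868, 0.0789, 0.236]
tcp_rot: [0.425, -3.11, 0.0]
force: [-0.4, 0.0, 0.0]
grip_width: 0.0754
gripper_force: 0.0
```

Run:
```python
from h import *
f=optics.grab_frame("wrist");cv2.imwrite("pics/w4.png",f["img"][...,::-1]);np.savez("pics/w4.npz",**f)
for n in("top","side"): np.savez(f"pics/{n}4.npz",**optics.grab_frame(n))
```

```text
(no output)
```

View pics/w4.png

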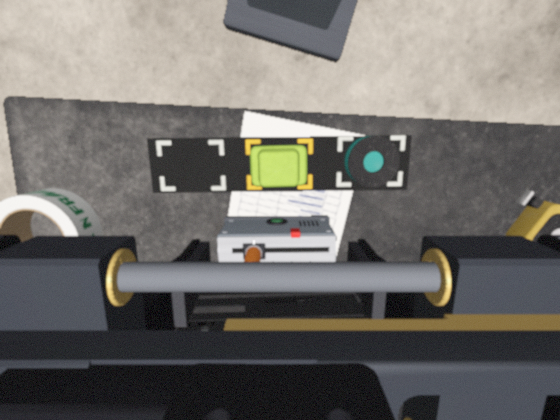

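The target sits inside the yellow corners at (279,166). The box is at (277,237), with the red mark at (295,232) and the orange post at (253,255).

Run:
```python
from h import *
f=dict(np.load("pics/w4.npz"))
RG["red"]=((0,150,90),(4,255,255))
m=mask(f,"yellow");k=np.zeros_like(m);k[130:200,235:325]=255;m&=k
yw=.2715;A=np.array([[np.cos(yw),np.sin(yw)],[-np.sin(yw),np.cos(yw)]])
r=cv2.minAreaRect(plane(f,np.argwhere(m)[:,::-1],.001)[:,:2].astype(np.float32));print("yellow",r)
Y=plane(f,np.argwhere(m)[:,::-1],.001)[:,:2]@A.T;L=plane(f,np.argwhere(mask(f,"lime")&k)[:,::-1],.012)[:,:2]@A.T
for n,q in(("Y",Y),("L",L)):print(n,np.percentile(q,[1,99],axis=0).round(4).tolist())
roi=(205,205,345,275)
print(blobs(f,"orange",3,roi),blobs(f,"red",3,roi),blobs(f,"red2",3,roi))
for n in("top","side"):
    g=dict(np.load(f"pics/{n}4.npz"));print(n,[(c,blobs(g,c,2,(260,170,375,245) if n=="top" else (260,160,350,260))) for c in("orange","red","red2")])
i=f["img"][205:270,205:345];cv2.imwrite("pics/w4c.png",cv2.resize(i,None,fx=5.7,fy=5.7,interpolation=cv2.INTER_CUBIC)[...,::-1])
```

```text
yellow ((0.45933666825294495, 0.07083359360694885), (0.06348424404859543, 0.08510159701108932), 16.611772537231445)
Y [[0.4293, -0.097], [0.4928, -0.0128]]
L [[0.4374, -0.0891], [0.4871, -0.022]]
[([245, 248, 15, 14, 168], [252.3, 255.2])] [([291, 229, 9, 8, 58], [295.0, 232.4])] []
top [('orange', []), ('red', []), ('red2', [])]
side [('orange', [([287, 173, 5, 13, 50], [289.0, 178.4])]), ('red', [([296, 197, 1, 2, 2], [296.0, 197.5])]), ('red2', [])]
```

View pics/w4c.png

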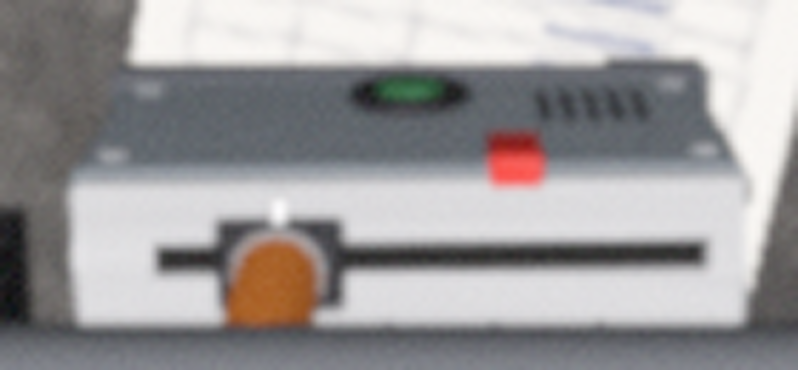

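The crop shows the pointer tip at about (279,205), the red clip at (516,165), the slot line at v of about 253 and the post collar centred near (277,270).

Run:
```python
from h import *
f=dict(np.load("pics/w4.npz"));sd=dict(np.load("pics/side4.npz"));s0=dict(np.load("pics/side0.npz"))
yw=.2715;A=np.array([[np.cos(yw),np.sin(yw)],[-np.sin(yw),np.cos(yw)]])
px=lambda a:np.array(a)/5.7+204.6
def show(n,a,z):
    P=plane(f,px(a),z)[0];print(n,P.round(4),"own",(A@P[:2]).round(4))
show("pointer",[279,207],.083);show("red",[516,165],.083);show("redbot",[516,182],.080);show("slotL",[160,260],.08);show("slotR",[703,253],.08)
show("boxfrontL",[72,180],.08);show("boxfrontR",[738,173],.08);show("backL",[80,325],.08);show("carriage",[280,263],.084);show("collar",[277,268],.09)
m=mask(sd,"orange");ys,xs=np.where(m[160:200,275:300]);ys+=160;xs+=275
print(ys.min(),ys.max(),[(y,xs[ys==y].mean()) for y in range(ys.min(),ys.max()+1)])
for y in(-.03,): pass
for z,v in((.130,ys.min()),(.09,ys.max()+.5)):
    P=plane(sd,[289,v],z)[0];print("side",z,P.round(4),(A@P[:2]).round(4))
# predicted projection of post axis into side and wrist, from estimate
o=np.array([.5395,-.085])
```

```text
pointer [0.5366 0.0645 0.083 ] own [ 0.5342 -0.0818]
red [0.5169 0.1045 0.083 ] own [ 0.526 -0.038]
redbot [0.521  0.1058 0.08  ] own [ 0.5303 -0.0378]
slotL [0.5539 0.0456 0.08  ] own [ 0.5458 -0.1046]
slotR [0.525  0.1437 0.08  ] own [ 0.5443 -0.0024]
boxfrontL [0.5429 0.0261 0.08  ] own [ 0.53   -0.1205]
boxfrontR [0.5082 0.1451 0.08  ] own [0.5285 0.0035]
backL [0.5707 0.034  0.08  ] own [ 0.559  -0.1203]
carriage [0.5468 0.0674 0.084 ] own [ 0.5449 -0.0817]
collar [0.5456 0.067  0.09  ] own [ 0.5436 -0.0818]
173 185 [(173, np.float64(289.0)), (174, np.float64(289.0)), (175, np.float64(289.0)), (176, np.float64(289.0)), (177, np.float64(289.0)), (178, np.float64(289.0)), (179, np.float64(288.5)), (180, np.float64(289.0)), (181, np.float64(289.0)), (182, np.float64(289.0)), (183, np.float64(289.0)), (184, np.float64(289.0)), (185, np.float64(289.0))]
side 0.13 [0.5479 0.0641 0.13  ] [ 0.545  -0.0852]
side 0.09 [0.5471 0.0697 0.09  ] [ 0.5457 -0.0796]
```

Run:
```python
from h import *
s=bot.get_state();print(s["tcp_pos"],tool(np.array([.547,.067,.096])-s["tcp_pos"]))
```

```text
[0.48700328 0.07884204 0.23588003] [-0.0551 -0.0274  0.1397]
```

Scaled: 0.06 m / 0.75 = 0.08, -0.055 m / 0.75 = -0.0733.

>>> jog_arm:
  ticks:
    - {"xyz": [-0.0267, -0.0133, 0]}
    - {"xyz": [-0.06, -0.0293, 0]}
    - {"xyz": [-0.0733, -0.0367, 0.0267]}
    - {"xyz": [-0.0733, -0.0367, 0.0667]}
    - {"xyz": [-0.0733, -0.0367, 0.08]}
    - {"xyz": [-0.0733, -0.0367, 0.08]}
    - {"xyz": [-0.0733, -0.0367, 0.08]}
  finger_gap: 0.06

```text
time_s: 6.4
tcp_pos: [0.5481, 0.0673, 0.1772]
tcp_rot: [0.427, -3.111, 0.002]
force: [-0.7, -0.2, -0.0]
grip_width: 0.0602
gripper_force: 0.0
```

Run:
```python
from h import *
s=bot.get_state();print(s["tcp_pos"],s["grip_width"],s["force"],tool(np.array([.547,.067,.096])-s["tcp_pos"]))
f=optics.grab_frame("wrist");cv2.imwrite("pics/w5.png",f["img"][...,::-1]);np.savez("pics/w5.npz",**f);print(blobs(f,"orange",20),blobs(f,"red",5))
```

```text
[0.54809573 0.06734671 0.17716684] 0.06022028801917494 [-0.72180588 -0.16313345 -0.00668705] [0.001  0.     0.0812]
[([271, 208, 20, 23, 221], [280.2, 216.4])] [([327, 186, 13, 10, 89], [332.8, 190.8])]
```

View pics/w5.png

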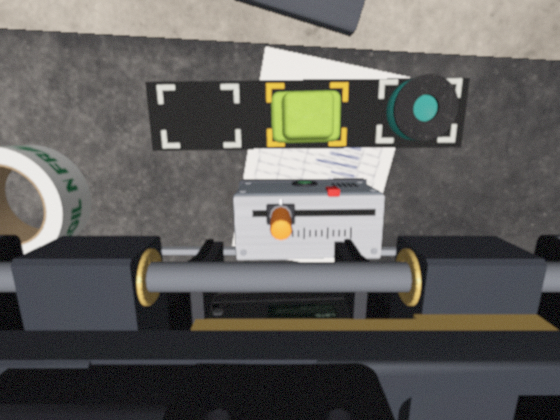

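The post top is at about (281,229), centred between the fingers (204–356). The red mark is at (333,191).

Run:
```python
from h import *
f=dict(np.load("pics/w5.npz"));yw=.2715;A=np.array([[np.cos(yw),np.sin(yw)],[-np.sin(yw),np.cos(yw)]])
print(proj(f,[[.547,.067,.13],[.547,.067,.09]]).round(1))
print(plane(f,[281,229],.13).round(4))
p=plane(f,[280.2,204],.083)[0];r=plane(f,[332.8,190],.083)[0];print((A@p[:2]).round(4),(A@r[:2]).round(4))
```

```text
[[279.9 229. ]
 [279.7 214.7]]
[[0.5468 0.0678 0.13  ]]
[ 0.5375 -0.0818] [ 0.5256 -0.0383]
```

>>> jog_arm:
  ticks:
    - {"xyz": [0, 0, 0.04]}
    - {"xyz": [0, 0, 0.08]}
    - {"xyz": [0.0013, 0, 0.1067]}
    - {"xyz": [0.0013, 0, 0.1067]}
    - {"xyz": [0.0013, 0, 0.1067]}
    - {"xyz": [0.0013, 0, 0.1067]}

```text
time_s: 6.95
tcp_pos: [0.5492, 0.0679, 0.0999]
tcp_rot: [-0.427, 3.108, 0.001]
force: [0.1, 0.2, 0.1]
grip_width: 0.0596
gripper_force: 0.0
```

>>> jog_arm:
  ticks:
    - {}
    - {}
    - {}
    - {}
    - {}
    - {}
    - {}
    - {}
  finger_gap: 0.01

```text
time_s: 7.62
tcp_pos: [0.5472, 0.0684, 0.0973]
tcp_rot: [-0.425, 3.113, 0.003]
force: [-3.9, 10.0, 2.6]
grip_width: 0.0155
gripper_force: 19.8
```

Scaled: 0.044 m / 0.75 = 0.0587, 0.042 m / 0.75 = 0.056.

>>> jog_arm:
  ticks:
    - {"xyz": [0, 0.0027, 0]}
    - {"xyz": [0, 0.008, 0]}
    - {"xyz": [0, 0.0147, 0]}
    - {"xyz": [0, 0.0227, 0]}
    - {"xyz": [0, 0.032, 0]}
    - {"xyz": [0, 0.0413, 0]}
    - {"xyz": [0, 0.0493, 0]}
    - {"xyz": [0, 0.056, 0]}
    - {"xyz": [0, 0.0587, 0]}
    - {"xyz": [0, 0.0587, 0]}

```text
time_s: 8.45
tcp_pos: [0.5356, 0.1079, 0.0973]
tcp_rot: [0.427, -3.111, 0.005]
force: [3.6, -8.8, -0.1]
grip_width: 0.0152
gripper_force: 30.0
```

>>> jog_arm:
  ticks:
    - {}
    - {}
    - {}

```text
time_s: 8.7
tcp_pos: [0.5357, 0.1076, 0.0974]
tcp_rot: [0.426, -3.111, 0.005]
force: [2.7, -8.6, -0.3]
grip_width: 0.0152
gripper_force: 30.0
```

Run:
```python
from h import *
s=bot.get_state();yw=.2715;A=np.array([[np.cos(yw),np.sin(yw)],[-np.sin(yw),np.cos(yw)]])
print(s["tcp_pos"],A@s["tcp_pos"][:2],s["grip_width"],s["gripper_force"],A@s["force"][:2])
f=optics.grab_frame("wrist");np.savez("pics/w6.npz",**f);print(blobs(f,"red",5),blobs(f,"orange",10))
cv2.imwrite("pics/w6.png",cv2.resize(f["img"][60:310,150:420],None,fx=2.2,fy=2.2)[...,::-1])
np.savez("pics/side6.npz",**optics.grab_frame("side"))
```

```text
[0.5357397  0.10759339 0.09735   ] [ 0.54496946 -0.04002074] 0.015151175398473911 30.002890625037253 [ 0.34661201 -8.99576755]
[([276, 209, 17, 15, 207], [283.7, 216.1])] [([265, 240, 27, 22, 467], [278.3, 251.5]), ([269, 292, 19, 4, 27], [276.8, 292.7])]
```

View pics/w6.png

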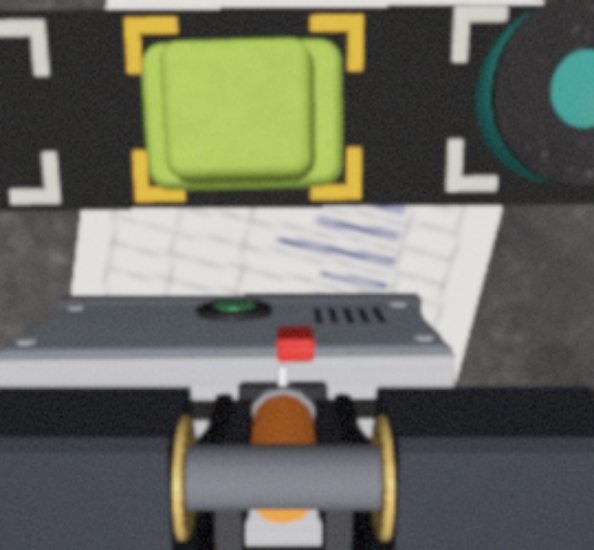

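The pointer tip is at crop (283,376) and the red mark at (296,343), so it stops slightly short. The target is still square in the yellow corners.

Run:
```python
from h import *
f=dict(np.load("pics/w6.npz"));yw=.2715;A=np.array([[np.cos(yw),np.sin(yw)],[-np.sin(yw),np.cos(yw)]])
g=f["img"].astype(int)[218:240,265:300];w=(g.min(2)>170);ys,xs=np.where(w);print([(y+218,xs[ys==y].min()+265,xs[ys==y].max()+265) for y in np.unique(ys)])
for n,uv,z in(("pt",[278.4,231],.083),("red",[283.7,214],.083),("redlow",[283.7,216.1],.08)):
    p=plane(f,uv,z)[0];print(n,(A@p[:2]).round(4))
```

```text
[(np.int64(222), np.int64(294), np.int64(299)), (np.int64(223), np.int64(265), np.int64(299)), (np.int64(224), np.int64(265), np.int64(299)), (np.int64(225), np.int64(265), np.int64(299)), (np.int64(226), np.int64(265), np.int64(299)), (np.int64(227), np.int64(265), np.int64(299)), (np.int64(228), np.int64(265), np.int64(299)), (np.int64(229), np.int64(265), np.int64(299)), (np.int64(230), np.int64(265), np.int64(299)), (np.int64(231), np.int64(265), np.int64(299)), (np.int64(232), np.int64(265), np.int64(299)), (np.int64(233), np.int64(276), np.int64(299)), (np.int64(234), np.int64(277), np.int64(299)), (np.int64(235), np.int64(278), np.int64(299)), (np.int64(236), np.int64(299), np.int64(299))]
pt [ 0.535  -0.0411]
red [ 0.5247 -0.038 ]
redlow [ 0.5267 -0.038 ]
```

Scaled: 0.0033 m / 0.75 = 0.0044, 0.003 m / 0.75 = 0.004.

>>> jog_arm:
  ticks:
    - {"xyz": [0, 0.0013, 0]}
    - {"xyz": [0, 0.004, 0]}
    - {"xyz": [0, 0.0044, 0]}
    - {"xyz": [0, 0.0044, 0]}
    - {"xyz": [0, 0.0044, 0]}
    - {"xyz": [0, 0.0044, 0]}
    - {"xyz": [0, 0.0044, 0]}

```text
time_s: 9.38
tcp_pos: [0.5348, 0.1106, 0.0973]
tcp_rot: [0.425, -3.111, 0.005]
force: [4.1, -8.8, -0.3]
grip_width: 0.0153
gripper_force: 30.0
```

Run:
```python
from h import *
f=optics.grab_frame("wrist");yw=.2715;A=np.array([[np.cos(yw),np.sin(yw)],[-np.sin(yw),np.cos(yw)]])
s=bot.get_state();print(A@s["tcp_pos"][:2],A@s["force"][:2],blobs(f,"red",5))
cv2.imwrite("pics/w7.png",cv2.resize(f["img"][195:265,235:335],None,fx=8,fy=8,interpolation=cv2.INTER_CUBIC)[...,::-1]);np.savez("pics/w7.npz",**f)
```

```text
[ 0.54492052 -0.03685715] [ 0.77003945 -9.03940079] [([271, 209, 16, 15, 209], [278.5, 216.1])]
```

View pics/w7.png

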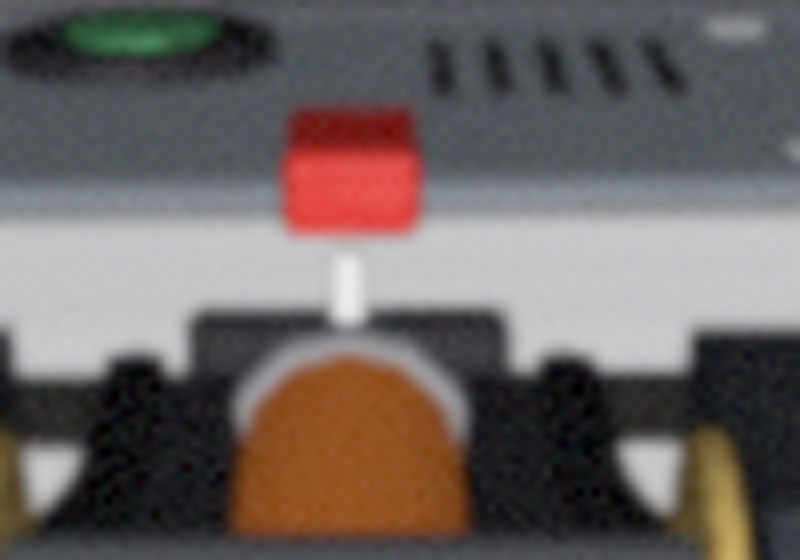

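The pointer (u of about 347) is level with the middle of the red clip (352), within about 0.5 mm. The grip is steady at 30 N, so I'm handing in.

>>> jog_arm:
  ticks:
    - {}
    - {}
    - {}

```text
time_s: 9.68
tcp_pos: [0.5348, 0.1106, 0.0973]
tcp_rot: [0.425, -3.111, 0.006]
force: [3.4, -9.1, 0.1]
grip_width: 0.0153
gripper_force: 30.0
```

```bash
python3 -c "
from workcell import bot, optics
print(bot.job_done())"
```

```text
the job is handed in; nothing more can be done
None
```

I handed the job in at 9.7 s; no verdict came back. The target was slid into the yellow corners and released, measured about 1.5 mm off centre and square by eye, and the post is held at 30 N with its pointer about 0.5 mm from the middle of the red mark.

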